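Put the carrier of washed sherds on the drying rack

ROBOT

A 6-joint arm with a two-finger parallel gripper is mounted at the origin on the work surface. World frame = base frame: x ahead of the robot, y to its left, z up, the work surface at z = 0. Lengths are in m, angles in degrees, forces in N, time in s.
With the tool pointing down it reaches from about 0.25 to 0.725 m from the base axis. Payload 9.7 kg.
Tool frame: the origin (TCP) lies on the centre line of the jaws, within the pads' length; the fingertips stand 8 mm ahead of it and the grasp point (between the pads) lies 11 mm behind it; z points along the fingers, y is the line along which they close (so a half turn about z gives the same grasp; the last joint's range is limited). The gripper opens to 85 mm and grips with 20 to 120 N. Pads are 22 mm wide; open, the fingers measure 114 mm over their backs; the gripper's body (76 mm by 85 mm) begins 54 mm behind the grasp point. The pads swing forward as they close: fully open they stand 13 mm farther back than shut.
Start: joints at [76.776, 4.979, 10.078, 95.1, 0, 90], TCP at [0.126, 0.535, 0.239] pointing down, gripper open.
Joint ranges: [-179.16, 179.16], [-48.56, 103.87], [-65.8, 70.77], [-126.05, 130.52], [-82.76, 87.17], [-180, 180]. Speed limits (degrees/s): [127.2, 127.2, 147.25, 180, 180, 180].

INTERFACE

Orientations are given as a 3x3 rotation matrix whose columns are the frame's x, y, z axes.
In Python, from station import read_state, capture, finish_job gives the robot as it stands. The module is installed in compiled form; this text tells all that it offers.
- The arm moves only by the tool play_rows, never from a script. Its arguments are lists of equal length, an entry for each row: "dp": the shift along the world's x, y, z in cm, a list of three; "rotation": the turn, a rotation vector about the world's x, y, z in degrees, a list of three; "hand": the finger opening in cm, from 0 to 8.54. In form: {"dp": [[tx, ty, tz], ...], "rotation": [[ax, ay, az], ...], "hand": [hand, ...]}. A call has 1 to 5 rows; each row is the pose to reach, as a shift and turn from the pose commanded when the call began; what a row does not reach only later rows make up. A row lasts 1/8 s, in which the tool goes at most 62.5 mm and 10.7 degrees, less where a joint would pass 70% of its speed; a pose out of reach is approached as far as the arm can. A call with a gripper value outside its range is refused whole. The fingers move at their own pace and stop on an object; "force" is the grip in N (left out, the last holds). Time passes only in rows, so rows that repeat a pose let the fingers close. It gives the time, the measured TCP pose, the force, the opening and the grip force at its end, in the units of the state.
- read_state(): the state, without advancing time (a new reading comes with each control period).
- capture(name): name is "scene" or "top" or "wrist"; returns a dict with "image" (480x640x3 uint8, red, green, blue), "fx", "fy", "cx", "cy" (pixels), "cam_to_world" (4x4, takes a point from camera to world coordinates). Camera axes: x right, y up, looking along -z (the intrinsics and any distortion apply to the point x, -y, -z); pixel columns grow to the right and rows downward; lengths in m; the calibration is good to about 2 mm. A picture is of the moment at which its call begins. There is no depth.
- finish_job(): hands the job in; it is judged then, once.
The state is a dict: "time": time; "joints": joint angles; "qd": joint speeds; "effort": joint torques, N m; "tcp_pos": TCP position; "eef_rot": TCP orientation; "force": force on the tool from outside, world axes, zero at the start; "wrist_torque": the same for the moment, N m; "grip_width": finger opening in m; "gripper_force": force on a finger pad.
Only numpy, scipy, OpenCV 4.12 (cv2) and the standard library are available. Lean on these libraries where they do the work, as an engineer would, in place of code of your own. Each camera call takes 0.05 s, during which the arm holds its last target. There are 200 camera calls.

TASK

Clear the scrubbing brush off the drying rack's lower deck and put it in the green washing basin. Then carry the grey carrier of washed sherds to the rack, keeping it level so that every sherd stays in it, and stand it in the bay the brush has left: wholly on the lower deck and square with it, like the blue carrier beside it. Leave everything else on the rack and table where it is.

Things in the scene. Friction and masses are not known exactly. Their poses are not given: they have to be found in the camera images.
- carrier: Grey open plastic carry caddy on the table at the robot's right, with four loose sherds in it. 180 mm long (x) x 130 wide (y), walls and floor 4 mm thick, side walls 40 mm high; both ends rise on slanted struts to carry a lengthwise grip bar (see carrier_grip). About 0.3 kg empty, 0.5 kg full, balanced under the bar's middle. Origin: centre of its underside, z up. Its ends are alike.
- carrier_grip (a point): Middle of the grey carrier's black grip bar: straight, along the carrier's x, 170 mm long, 22 mm wide (y), 20 mm high, its centre 92 mm above the carrier's underside. Free all round between the ends. Axes as the carrier's.
- rack: Fixed steel wire drying rack, two decks, open to the front (-x, towards the robot). Origin on the table under its centre; x to the rear, y left, z up. Lower deck: flat, top at z = 25 mm, x -120 to +120, y -240 to +240, no front lip; 12 mm corner posts at x = -114, y = +-234 end 12 mm above it; a rear guard rail at x = +122, z = 60.
- upper_edge (a point): Middle of the front edge of the rack's upper deck, at its underside: 310 mm above the table, x = -55 in the rack's frame. That deck runs from here back to x = +120 over the full width, on 12 mm posts at x = -49 and +114, y = +-234. It overhangs the bays, so these are reached from the front with the hand slanting in 30 to 45 degrees from vertical.
- bay_left (a point): Centre of the left bay (y = +115 mm in the rack's frame) on top of the lower deck; axes as the rack's. One of the two bays holds the blue carrier, the other the scrubbing brush.
- bay_right (a point): Centre of the right bay (y = -115 mm in the rack's frame) on top of the lower deck; axes as the rack's.
- scrub_brush: Wooden scrubbing brush lying on its black bristles in one bay of the lower deck, roughly pointing front to back. Back: wood, 150 mm long (x) x 44 mm wide (y, rounded ends) x 18 mm thick, from 22 to 40 mm above the origin; stiff bristle block 128 x 34 x 22 mm below it. 0.12 kg. Origin: middle of the bristles' underside; z up.
- basin: Fixed lime-green washing basin on the table at the robot's left, empty but for a sherd. Inner floor 180 mm (x) x 240 mm (y), 5 mm above the table; walls lean outwards, rim 80 mm high, 216 x 276 mm at the rim. Origin: centre of its underside; z up.
- sherd1: Piece of pot wall in the grey carrier, grey-brown, in plan about 68 x 42 mm, up to 14 mm high, 45 g; origin at the middle of its underside. Starts lying loose on the grey carrier's floor.
- sherd2: Piece of pot wall in the grey carrier, red-brown, in plan about 68 x 42 mm, up to 14 mm high, 45 g; origin at the middle of its underside. Starts lying loose on the grey carrier's floor.
- sherd3: Piece of pot wall in the grey carrier, grey-beige, in plan about 68 x 42 mm, up to 14 mm high, 45 g; origin at the middle of its underside. Starts lying loose on the grey carrier's floor.
- sherd4: Piece of pot wall in the grey carrier, light terracotta, in plan about 68 x 42 mm, up to 14 mm high, 45 g; origin at the middle of its underside. Starts lying loose on the grey carrier's floor.
- blue_carrier: Blue carrier of the same shape and size as the grey one, full of dried sherds, standing in one bay of the lower deck; 0.7 kg. To be left where it is. Origin: centre of its underside.
- flat_brush: Flat brush with green handle, 178 x 50 x 14 mm, lying on the table between carrier and basin, in front of the rack. Bystander; origin on its underside near the ferrule.
- big_sherd: Loose curved sherd, 105 x 66 x 25 mm, lying on the table in front of the rack. Bystander; origin under its centre.
- tumbler_left: Glass tumbler, 74 mm across, 92 mm high, on the table left of the rack. Bystander; origin under its centre.
- tumbler_right: Glass tumbler, 74 mm across, 92 mm high, on the table right of the rack. Bystander; origin under its centre.
- bottle: White plastic bottle, 72 mm across, 170 mm high, on the table right of the rack. Bystander; origin under its centre.

How it is judged (in metres and radians):
On the way, in this order (a step that is already met when the one before it is completed fails the run):
1. the scrubbing brush lies released in the basin (x of scrub_brush in the frame of basin between -0.1 and 0.1 m and y of scrub_brush in the frame of basin between -0.13 and 0.13 m and z of scrub_brush in the frame of basin below 0.07 m and contact force between the fingers and scrub_brush below 0.1 N and linear speed of scrub_brush below 0.05 m/s), for 0.2 s.
2. the grey carrier, all four sherds inside, stands released in the free bay of the lower deck ((y of carrier in the frame of bay_left between -0.05 and 0.05 m or y of carrier in the frame of bay_right between -0.05 and 0.05 m) and x of carrier in the frame of rack between -0.035 and 0.035 m and z of carrier in the frame of rack between 0.019 and 0.031 m and angle between the x axis of carrier and the x axis of rack, either way round below 0.22 rad and angle between carrier's own z axis and vertical below 0.06 rad and linear speed of carrier below 0.03 m/s and contact force between the fingers and carrier below 0.1 N and x of sherd1 in the frame of carrier between -0.086 and 0.086 m and y of sherd1 in the frame of carrier between -0.061 and 0.061 m and z of sherd1 in the frame of carrier between -0.005 and 0.045 m and x of sherd2 in the frame of carrier between -0.086 and 0.086 m and y of sherd2 in the frame of carrier between -0.061 and 0.061 m and z of sherd2 in the frame of carrier between -0.005 and 0.045 m and x of sherd3 in the frame of carrier between -0.086 and 0.086 m and y of sherd3 in the frame of carrier between -0.061 and 0.061 m and z of sherd3 in the frame of carrier between -0.005 and 0.045 m and x of sherd4 in the frame of carrier between -0.086 and 0.086 m and y of sherd4 in the frame of carrier between -0.061 and 0.061 m and z of sherd4 in the frame of carrier between -0.005 and 0.045 m), for 0.2 s.
At the end, for the whole second after the job is handed in: Brush released in the basin, origin within 100 mm (x) and 130 mm (y) of its centre. Grey carrier released, at rest on the lower deck, within 35 mm of its middle front to back and 50 mm of the bay's centre sideways, square within 0.22 rad, level within 0.06 rad, all four sherds inside (all of step 1 and all of step 2); the robot touches nothing.
It fails at once if the grey carrier tips more than 0.35 rad (20 degrees) (angle between carrier's own z axis and vertical above 0.35 rad).
It fails at once if a sherd leaves the grey carrier (distance between any of sherd1, sherd2, sherd3, sherd4 and carrier above 0.125 m).
It fails at once if the blue carrier is moved more than 30 mm (distance of blue_carrier from where it was at the start of the episode above 0.03 m).
It fails at once if another bystander (flat brush, big sherd, a glass, the bottle) is moved more than 30 mm (distance of any of flat_brush, big_sherd, tumbler_left, tumbler_right, bottle from where it was at the start of the episode above 0.03 m).
It also fails if it takes over 69 s, if anything falls off the work surface, if the arm or the gripper's body presses on something with over 40 N, if the wrist force passes 120 N, or if a joint passes its speed limit or range.

## Working session

There is one attempt and no reset: what is moved stays moved. The work goes in short steps, Python scripts to look and compute and a tool call to move; the robot and the scene stay as the last step left them, time stands still between calls to the robot, and variables do not carry over. Pictures are saved under pics/ and viewed, at most 10 in all, crops included, and the job is handed in when it is done.

Besides the shell and the picture viewer there is one more tool, called after "Call:" by a JSON object that holds its "op" and its "data". play_rows: Moves the arm, as the interface text tells. Its arguments: {"type":"object","properties":{"dp":{"type":"array"},"rotation":{"type":"array"},"hand":{"type":"array"},"force":{"type":"number"}},"required":["dp","rotation","hand"]}

```bash
mkdir -p pics; cat > h.py <<'E'
import numpy as np, cv2
from station import read_state, capture, finish_job
def ray(c,u,v):
    M=np.array(c["cam_to_world"]); d=np.array([(u-c["cx"])/c["fx"],-(v-c["cy"])/c["fy"],-1.0])
    return M[:3,3],M[:3,:3]@d
def onz(c,u,v,z):
    o,d=ray(c,u,v); return o+d*(z-o[2])/d[2]
def proj(c,p):
    M=np.array(c["cam_to_world"]); q=M[:3,:3].T@(np.array(p)-M[:3,3])
    return c["cx"]+c["fx"]*q[0]/-q[2], c["cy"]-c["fy"]*q[1]/-q[2]
E
python3 - <<'E'
from h import *
ims=[]
for n in("scene","top"):
    c=capture(n); print(n,c["fx"],c["fy"],c["cx"],c["cy"],[k for k in c]); print(np.round(c["cam_to_world"],3))
    cv2.imwrite(f"pics/{n}0.png",c["image"][:,:,::-1])
s=read_state(); print(s["tcp_pos"],s["eef_rot"],s["time"],s["grip_width"])
E
```

```text
scene 526.0539992176225 526.0539992176225 322.2261949285206 243.2134772378308 ['image', 'fx', 'fy', 'cx', 'cy', 'cam_to_world']
[[ 0.892  0.43  -0.14   0.307]
 [-0.453  0.845 -0.285 -0.37 ]
 [-0.004  0.317  0.948  1.436]
 [ 0.     0.     0.     1.   ]]
top 596.329755247085 596.329755247085 334.1059863717812 238.44920284159238 ['image', 'fx', 'fy', 'cx', 'cy', 'cam_to_world']
[[ 2.300e-02  9.750e-01 -2.200e-01  1.660e-01]
 [-1.000e+00  2.400e-02 -1.000e-03 -3.600e-02]
 [ 4.000e-03  2.200e-01  9.750e-01  1.733e+00]
 [ 0.000e+00  0.000e+00  0.000e+00  1.000e+00]]
[0.12577789 0.53520882 0.23864992] [[-9.73467552e-01  2.28824946e-01 -2.64459456e-04]
 [ 2.28825098e-01  9.73466832e-01 -1.18386428e-03]
 [-1.34551714e-05 -1.21296843e-03 -9.99999264e-01]] 0.1 0.0853107154463377
```

View pics/scene0.png

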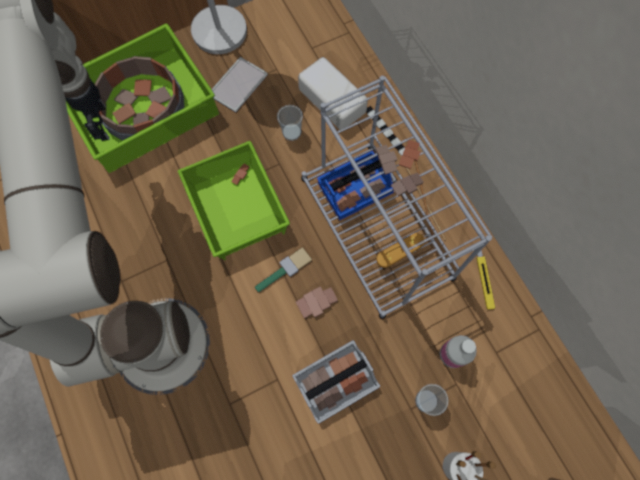

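View pics/top0.png

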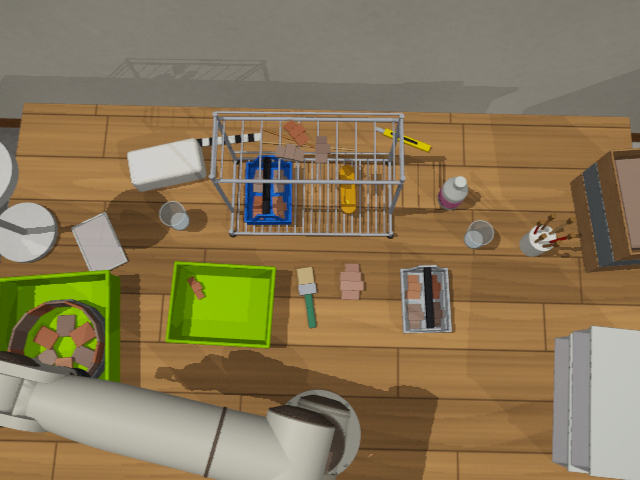

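The scene image shows the blue carrier in the left bay (about 355,185) and the orange brush in the right bay (400,252). In the top image, the brush is at (347,190), the grey carrier with its bar at (430,298), the basin at (222,305), and the rack's front posts at (233,235) and (391,235). Next I'll measure by colour.

```bash
python3 - <<'E'
from h import *
def blobs(c,lo,hi,box,z,name):
    hsv=cv2.cvtColor(c["image"],cv2.COLOR_RGB2HSV); m=cv2.inRange(hsv,lo,hi)
    k=np.zeros_like(m); x0,y0,x1,y1=box; k[y0:y1,x0:x1]=m[y0:y1,x0:x1]
    k=cv2.morphologyEx(k,cv2.MORPH_CLOSE,np.ones((5,5)))
    cs,_=cv2.findContours(k,cv2.RETR_EXTERNAL,cv2.CHAIN_APPROX_NONE); 
    if not cs: print(name,"none");return
    q=max(cs,key=cv2.contourArea)
    p=np.array([onz(c,u,v,z)[:2] for u,v in q[:,0]],np.float32)*1000
    (cx,cy),(w,h),a=cv2.minAreaRect(p); b=cv2.boxPoints(((cx,cy),(w,h),a))
    e=b[1]-b[0]; f=b[2]-b[1]; l=e if np.hypot(*e)>np.hypot(*f) else f
    print(name,cv2.contourArea(q),"c",round(cx),round(cy),"size",round(w),round(h),"longaxis deg",round(np.degrees(np.arctan2(l[1],l[0]))%180,1))
T=capture("top"); S=capture("scene")
for c,bb,bc,bg,bl,n in((T,(320,155,380,225),(395,255,460,345),(160,255,285,355),(235,145,300,230),"top"),(S,(370,225,430,275),(290,340,385,425),(175,135,295,260),(315,140,400,220),"scene")):
    print(n)
    blobs(c,(15,120,120),(30,255,255),bb,.065,"brush")
    blobs(c,(0,0,0),(179,255,45),bc,.102,"bar top")
    blobs(c,(30,100,60),(50,255,255),bg,.08,"basin rim")
    blobs(c,(100,120,40),(125,255,255),bl,.065,"blue")
for c,px,n in((T,[(233,235),(391,235)],"top"),(S,[(305,178),(382,312)],"sc")):
    print(n,[np.round(onz(c,u,v,.037),3) for u,v in px])
a=cv2.resize(T["image"][100:250,205:410],None,fx=3.9,fy=3.9,interpolation=cv2.INTER_CUBIC)
cv2.imwrite("pics/rack.png",a[:,:,::-1]); print(a.shape)
a=cv2.resize(S["image"][70:325,290:500],None,fx=2.35,fy=2.35,interpolation=cv2.INTER_CUBIC)
cv2.imwrite("pics/rackS.png",a[:,:,::-1])
E
```

```text
top
brush 3227.0 c 679 -78 size 186 171 longaxis deg 1.4
bar top 378.0 c 377 -297 size 165 21 longaxis deg 3.0
basin rim 8303.0 c 347 275 size 288 226 longaxis deg 88.1
blue 2986.0 c 686 162 size 211 136 longaxis deg 1.4
scene
brush 369.0 c 658 -71 size 79 45 longaxis deg 4.4
bar top 399.5 c 375 -299 size 161 17 longaxis deg 2.2
basin rim 7850.0 c 346 268 size 309 229 longaxis deg 87.8
blue 1333.0 c 639 157 size 113 145 longaxis deg 90.7
top [array([0.552, 0.261, 0.037]), array([ 0.564, -0.2  ,  0.037])]
sc [array([0.56 , 0.253, 0.037]), array([ 0.569, -0.196,  0.037])]
(585, 800, 3)
```

View pics/rack.png

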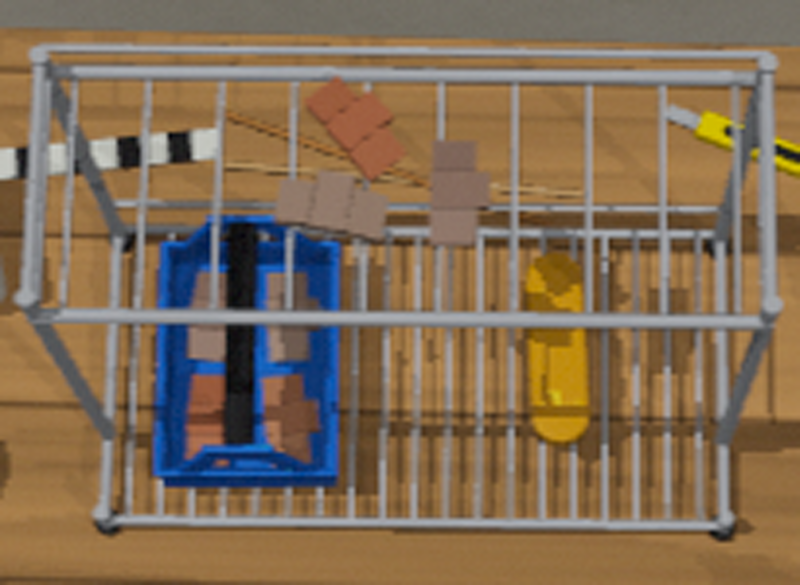

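View pics/rackS.png

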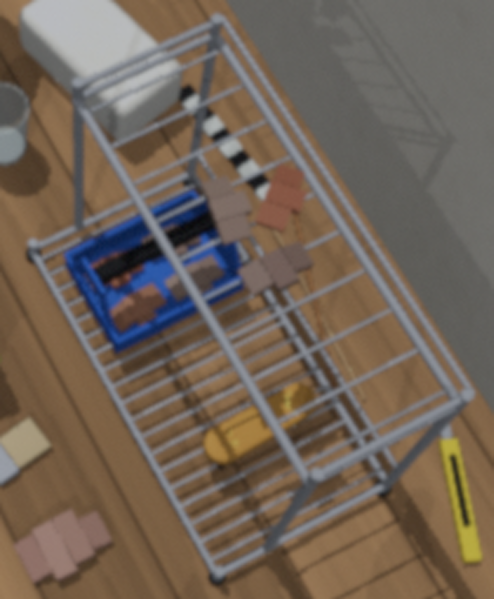

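The rack crops show the front corner posts at (107,518) and (722,523), the upper front bar's ends at (28,300) and (772,310), and the brush from (557,253) to (558,442). I'll triangulate these.

```bash
python3 - <<'E'
from h import *
T=capture("top"); S=capture("scene")
t=lambda x,y:(205+x/3.9,100+y/3.9); s=lambda x,y:(290+x/2.35,70+y/2.35)
def tri(a,b):
    A=[];B=[]
    o1,d1=ray(T,*a);o2,d2=ray(S,*b); X=np.linalg.lstsq(np.c_[d1,-d2],o2-o1,rcond=None)[0]
    p,q=o1+d1*X[0],o2+d2*X[1]; return np.round((p+q)/2,3),round(np.linalg.norm(p-q),4)
for n,a,b in(("postL",(107,518),(33,246)),("postR",(722,523),(217,575)),("upL",(28,300),(82,88)),("upR",(772,310),(315,480)),("brush front",(558,442),(207,445)),("brush rear",(557,253),(312,392))):
    print(n,tri(t(*a),s(*b)))
for n,a,z in(("postL",(107,518),.037),("postR",(722,523),.037),("upL",(28,300),.32),("upR",(772,310),.32),("bf",(558,442),.060),("br",(557,253),.063),("bl",(527,340),.065),("brr",(588,340),.065)):
    print(n,np.round(onz(T,*t(*a),z),3))
for n,a,z in(("postL",(33,246),.037),("postR",(217,575),.037),("upL",(82,88),.32),("upR",(315,480),.32),("bf",(207,445),.06),("br",(312,392),.063),("bl side",(243,408),.065),("br side",(270,440),.065)):
    print("S",n,np.round(onz(S,*s(*a),z),3))
E
```

```text
postL (array([0.561, 0.264, 0.036]), np.float64(0.0036))
postR (array([ 0.571, -0.2  ,  0.013]), np.float64(0.0012))
upL (array([0.633, 0.271, 0.327]), np.float64(0.0023))
upR (array([ 0.636, -0.201,  0.329]), np.float64(0.0008))
brush front (array([ 0.618, -0.072,  0.08 ]), np.float64(0.0064))
brush rear (array([ 0.762, -0.069,  0.075]), np.float64(0.0007))
postL [0.559 0.263 0.037]
postR [ 0.566 -0.197  0.037]
upL [0.635 0.272 0.32 ]
upR [ 0.64  -0.202  0.32 ]
bf [ 0.62  -0.073  0.06 ]
br [ 0.767 -0.069  0.063]
bl [ 0.697 -0.048  0.065]
brr [ 0.698 -0.094  0.065]
S postL [0.562 0.264 0.037]
S postR [ 0.566 -0.203  0.037]
S upL [0.637 0.275 0.32 ]
S upR [ 0.639 -0.2    0.32 ]
S bf [ 0.625 -0.067  0.06 ]
S br [ 0.766 -0.066  0.063]
S bl side [ 0.684 -0.047  0.065]
S br side [ 0.692 -0.096  0.065]
```

```bash
cat >> h.py <<'E'
from scipy.spatial.transform import Rotation as R
B=np.array([[-1,0,0],[0,1,0],[0,0,-1.]])
def pose(g,t,yaw):
    r=(R.from_euler("z",yaw,degrees=True)*R.from_euler("y",-t,degrees=True)).as_matrix()@B
    return np.array(g)+.011*r[:,2],r
def plan(g,t,yaw,s=None):
    s=s or read_state(); p,r=pose(g,t,yaw)
    return np.round((p-s["tcp_pos"])*100,1),np.round(R.from_matrix(r@np.array(s["eef_rot"]).T).as_rotvec(degrees=True),1)
def grasp():
    s=read_state(); r=np.array(s["eef_rot"]); z=r[:,2]
    print("t",round(s["time"],2),"grasp",np.round(s["tcp_pos"]-.011*z,4),"tilt",round(np.degrees(np.arccos(-z[2])),1),"yaw z",round(np.degrees(np.arctan2(z[1],z[0])),1),"yaw y",round(np.degrees(np.arctan2(r[1,1],r[0,1]))-90,1),"J",np.round(s["joints"],1),"w",round(s["grip_width"],4),"F",np.round(s["force"],1),"gf",s["gripper_force"])
E
python3 - <<'E'
from h import *
print(plan((.40,.25,.33),20,0)); print(plan((.50,-.03,.32),38,1))
E
```

```text
(array([ 27.8, -28.5,   8.1]), array([ -2.3, -19.9,  13.1]))
(array([ 38.1, -56.5,   7.2]), array([ -4. , -37.9,  13.7]))
```

Call:
{"op": "play_rows", "data": {"dp": [[2,-2,5],[8,-6,8],[14,-12,8],[18,-17,8],[22,-22,8]], "rotation": [[0,-4,3],[-1,-8,6],[-1,-12,9],[-2,-16,12],[-2,-20,13]], "hand": [8.5,8.5,8.5,8.5,8.5]}}

```text
time: 0.92
tcp_pos: [0.3217, 0.3444, 0.319]
eef_rot: [[-0.939, -0.001, 0.345], [0.001, 1.0, 0.005], [-0.345, 0.005, -0.939]]
force: [1.0, 0.3, 0.5]
grip_width: 0.0852
gripper_force: 0.0
```

```bash
python3 - <<'E'
from h import *
grasp(); print(plan((.51,-.071,.30),38,1)); 
E
```

```text
t 0.93 grasp [0.3179 0.3444 0.3293] tilt 20.2 yaw z 0.8 yaw y 0.0 J [ 56.6 -15.8  -2.3  91.8 -16.6  54.9] w 0.0852 F [1.  0.3 0.5] gf 0.0
(array([ 19.5, -41.5,  -2.8]), array([ -0.1, -17.8,   0.9]))
```

Call:
{"op": "play_rows", "data": {"dp": [[4,-5,0],[8,-10,0],[11,-15,0],[14,-20,0],[16,-25,-1]], "rotation": [[0,-4,0],[0,-8,0],[0,-12,0],[0,-15,0],[0,-18,1]], "hand": [8.5,8.5,8.5,8.5,8.5]}}

```text
time: 1.55
tcp_pos: [0.4813, 0.0942, 0.3099]
eef_rot: [[-0.785, -0.019, 0.619], [-0.013, 1.0, 0.014], [-0.619, 0.003, -0.785]]
force: [1.1, -0.0, 0.8]
grip_width: 0.0849
gripper_force: 0.0
```

Call:
{"op": "play_rows", "data": {"dp": [[0,-5,-1],[1,-10,-2],[1,-13,-2],[1,-13.6,-2],[1,-13.6,-2]], "rotation": [[0,0,0],[0,0,0],[0,0,0],[0,0,0],[0,0,0]], "hand": [8.5,8.5,8.5,8.5,8.5]}}

```text
time: 2.17
tcp_pos: [0.4905, -0.0403, 0.289]
eef_rot: [[-0.787, -0.017, 0.616], [-0.012, 1.0, 0.013], [-0.616, 0.003, -0.787]]
force: [1.1, 0.1, 0.3]
grip_width: 0.0847
gripper_force: 0.0
```

```bash
python3 - <<'E'
from h import *
grasp(); print(plan((.685,-.071,.060),38,1)); print(plan((.60,-.071,.165),38,1))
c=capture("wrist"); cv2.imwrite("pics/w1.png",c["image"][:,:,::-1]); print([np.round(proj(c,p)) for p in [(.62,-.073,.065),(.767,-.069,.065)]])
E
```

```text
t 2.17 grasp [ 0.4838 -0.0404  0.2977] tilt 38.1 yaw z 1.2 yaw y 1.0 J [ -7.8 -39.5 -28.2  63.6   5.6  -6.9] w 0.0847 F [1.1 0.1 0.3] gf 0.0
(array([ 20.1,  -3.1, -23.8]), array([-0.2,  0. , -0. ]))
(array([ 11.6,  -3.1, -13.3]), array([-0.2,  0. , -0. ]))
[array([285., 161.]), array([294., 237.])]
```

View pics/w1.png

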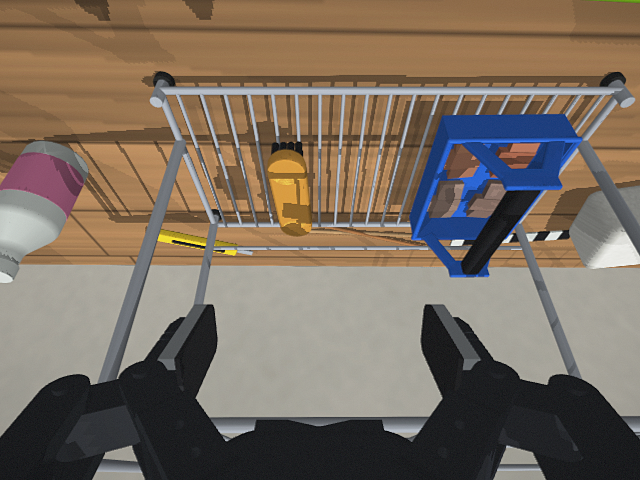

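The wrist view shows the brush from (287,152) to (294,236), which agrees with the projected (285,161) to (294,237). The path in is clear, so I'll go in.

Call:
{"op": "play_rows", "data": {"dp": [[3,-2,-3.5],[6,-3.1,-7],[9,-3.1,-10.5],[12,-3.1,-14],[14,-3.1,-16.5]], "rotation": [[0,0,0],[0,0,0],[0,0,0],[0,0,0],[0,0,0]], "hand": [8.5,8.5,8.5,8.5,8.5]}}

```text
time: 2.85
tcp_pos: [0.6312, -0.0691, 0.1218]
eef_rot: [[-0.788, -0.021, 0.615], [-0.014, 1.0, 0.015], [-0.615, 0.003, -0.789]]
force: [0.4, -0.1, 0.3]
grip_width: 0.0848
gripper_force: 0.0
```

```bash
python3 - <<'E'
from h import *
grasp(); print(plan((.685,-.071,.060),38,1))
E
```

```text
t 2.85 grasp [ 0.6245 -0.0693  0.1304] tilt 38.0 yaw z 1.4 yaw y 1.2 J [ -9.  -18.1 -33.7  36.9   6.4  -8. ] w 0.0848 F [ 0.4 -0.1  0.3] gf 0.0
(array([ 6.1, -0.2, -7. ]), array([-0.2, -0.1, -0.2]))
```

Call:
{"op": "play_rows", "data": {"dp": [[2,-0.1,-2.3],[4,-0.2,-4.6],[6,-0.2,-7],[6,-0.2,-7],[6,-0.2,-7]], "rotation": [[0,0,0],[0,0,0],[0,0,0],[0,0,0],[0,0,0]], "hand": [8.5,8.5,8.5,8.5,5.5], "force": 40}}

```text
time: 3.48
tcp_pos: [0.6906, -0.072, 0.0547]
eef_rot: [[-0.787, -0.02, 0.616], [-0.014, 1.0, 0.015], [-0.617, 0.003, -0.787]]
force: [-0.3, 0.4, -0.1]
grip_width: 0.0691
gripper_force: 0.0
```

Call:
{"op": "play_rows", "data": {"dp": [[0,0,0],[0,0,0],[0,0,0],[0,0,0],[0,0,0]], "rotation": [[0,0,0],[0,0,0],[0,0,0],[0,0,0],[0,0,0]], "hand": [3,3,3,3,3], "force": 40}}

```text
time: 4.1
tcp_pos: [0.6912, -0.0733, 0.056]
eef_rot: [[-0.786, -0.019, 0.618], [-0.013, 1.0, 0.014], [-0.619, 0.003, -0.786]]
force: [-3.5, 0.8, 6.0]
grip_width: 0.0432
gripper_force: 41.4
```

```bash
python3 - <<'E'
from h import *
grasp()
E
```

```text
t 4.1 grasp [ 0.6844 -0.0734  0.0646] tilt 38.2 yaw z 1.3 yaw y 1.1 J [ -8.4  -6.4 -31.8  26.8   6.   -7.4] w 0.0432 F [-3.5  0.8  6. ] gf 41.42632582617807
```

Gripped at 43 mm, which matches the 44 mm width. Next I'll retreat along the slant.

Call:
{"op": "play_rows", "data": {"dp": [[-0.5,0,1.5],[-2,0,4],[-5,0,7.5],[-8,0,11],[-11,0,14]], "rotation": [[0,0,0],[0,0,0],[0,0,0],[0,0,0],[0,0,0]], "hand": [3,3,3,3,3]}}

```text
time: 4.72
tcp_pos: [0.5792, -0.0733, 0.1963]
eef_rot: [[-0.787, -0.018, 0.617], [-0.013, 1.0, 0.013], [-0.617, 0.002, -0.787]]
force: [1.1, 0.7, -0.5]
grip_width: 0.0435
gripper_force: 40.6
```

Call:
{"op": "play_rows", "data": {"dp": [[-4,0,2],[-8,1,4],[-12,4,5],[-15,8,5],[-17,12,5]], "rotation": [[0,0,0],[0,0,5],[0,0,12],[0,0,18],[0,0,24]], "hand": [3,3,3,3,3]}}

```text
time: 5.35
tcp_pos: [0.4141, 0.0459, 0.2451]
eef_rot: [[-0.717, -0.427, 0.551], [-0.334, 0.904, 0.265], [-0.611, 0.006, -0.792]]
force: [0.2, -0.4, -0.4]
grip_width: 0.0433
gripper_force: 40.6
```

```bash
python3 - <<'E'
from h import *
grasp(); print(plan((.348,.272,.22),38,45))
c=capture("scene"); cv2.imwrite("pics/s2.png",c["image"][:,:,::-1])
E
```

```text
t 5.35 grasp [0.408  0.043  0.2538] tilt 37.7 yaw z 25.7 yaw y 25.3 J [ -6.  -48.6 -36.1  69.2  18.8 -25.5] w 0.0433 F [ 0.2 -0.4 -0.4] gf 40.55327990754449
(array([-6.1, 23.1, -3.4]), array([-0.1, -0.5, 19.7]))
```

View pics/s2.png

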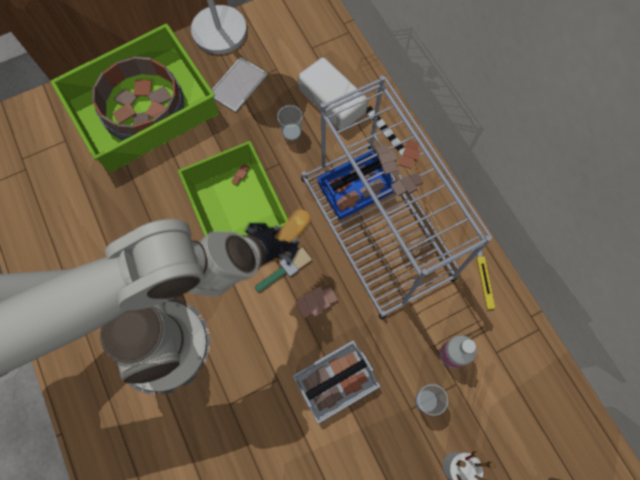

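The scene view shows the brush held at (295,225) and the carrier untouched. Joint 2 sits at its limit, so I'll ease the slant while moving over the basin.

```bash
python3 - <<'E'
from h import *
print(plan((.348,.272,.22),18,45),plan((.348,.272,.095),18,45))
E
```

```text
(array([-6.3, 22.6, -3.5]), array([-11.8,  15.8,  19.2])) (array([ -6.3,  22.6, -16. ]), array([-11.8,  15.8,  19.2]))
```

Call:
{"op": "play_rows", "data": {"dp": [[-0.5,4,-0.5],[-1.5,8,-1],[-3,13,-2],[-4.5,18,-3],[-6.3,22.6,-3.5]], "rotation": [[-3,4,4],[-6,8,9],[-9,12,14],[-12,16,19],[-12,16,19]], "hand": [3,3,3,3,3]}}

```text
time: 6.02
tcp_pos: [0.3518, 0.273, 0.2103]
eef_rot: [[-0.678, -0.7, 0.223], [-0.669, 0.714, 0.209], [-0.305, -0.008, -0.952]]
force: [0.9, 0.4, -1.4]
grip_width: 0.0435
gripper_force: 40.7
```

```bash
python3 - <<'E'
from h import *
grasp(); print(plan((.348,.272,.09),18,45))
E
```

```text
t 6.03 grasp [0.3494 0.2708 0.2208] tilt 17.8 yaw z 43.1 yaw y 44.5 J [ 36.6 -27.9 -23.   77.2   2.   -7.6] w 0.0435 F [ 0.9  0.4 -1.4] gf 40.74118431577517
(array([ -0.1,   0.1, -13.1]), array([0.5, 0.1, 0.6]))
```

Call:
{"op": "play_rows", "data": {"dp": [[0,0,-4],[0,0,-8],[0,0,-12],[0,0,-14.5],[0,0,-14.5]], "rotation": [[0,0,0],[0,0,0],[0,0,0],[0,0,0],[0,0,0]], "hand": [3,3,3,3,3]}}

```text
time: 6.65
tcp_pos: [0.3513, 0.2705, 0.0642]
eef_rot: [[-0.679, -0.699, 0.222], [-0.668, 0.715, 0.208], [-0.305, -0.007, -0.952]]
force: [-0.1, -0.9, 0.1]
grip_width: 0.0434
gripper_force: 40.7
```

Call:
{"op": "play_rows", "data": {"dp": [[0,0,0],[0,0,0],[0,0,1],[0,0,4],[0,0,8]], "rotation": [[0,0,0],[0,0,0],[0,0,0],[0,0,0],[0,0,0]], "hand": [6.5,8.5,8.5,8.5,8.5]}}

```text
time: 7.28
tcp_pos: [0.3522, 0.2713, 0.1468]
eef_rot: [[-0.679, -0.699, 0.224], [-0.667, 0.715, 0.21], [-0.307, -0.007, -0.952]]
force: [0.7, 0.8, 0.6]
grip_width: 0.085
gripper_force: 0.0
```

```bash
python3 - <<'E'
from h import *
grasp(); print(plan((.34,.05,.26),30,2),plan((.32,-.23,.24),40,2.5),plan((.376,-.298,.092),40,2.5))
E
```

```text
t 7.28 grasp [0.3497 0.269  0.1573] tilt 17.9 yaw z 43.1 yaw y 44.4 J [ 36.3 -29.  -30.7  70.5   2.1  -7.8] w 0.085 F [0.7 0.8 0.6] gf 0.0
(array([ -0.7, -22.1,  10.4]), array([  5.3, -11.2, -42.2])) (array([ -2.5, -50.1,   8.5]), array([  9.4, -20.6, -41.3])) (array([  3.1, -56.9,  -6.3]), array([  9.4, -20.6, -41.3]))
```

Call:
{"op": "play_rows", "data": {"dp": [[1,-3,5],[3,-8,9],[5,-13,10],[7,-18,10],[8,-23,10]], "rotation": [[0,0,-5],[0,-1,-14],[1,-3,-22],[2,-5,-30],[3,-8,-38]], "hand": [8.5,8.5,8.5,8.5,8.5]}}

```text
time: 7.9
tcp_pos: [0.4331, 0.0397, 0.2471]
eef_rot: [[-0.89, -0.103, 0.444], [-0.101, 0.994, 0.029], [-0.445, -0.019, -0.895]]
force: [-0.3, 0.1, 0.1]
grip_width: 0.085
gripper_force: 0.0
```

```bash
python3 - <<'E'
from h import *
grasp(); print(plan((.376,-.298,.20),40,2.5),plan((.376,-.298,.092),40,2.5))
E
```

```text
t 7.9 grasp [0.4282 0.0393 0.2569] tilt 26.4 yaw z 3.7 yaw y 5.9 J [  5.8 -37.5 -26.9  74.2  -1.   -0.6] w 0.085 F [-0.3  0.1  0.1] gf 0.0
(array([ -5. , -33.7,  -5.6]), array([  2.1, -13.5,  -3.3])) (array([ -5. , -33.7, -16.4]), array([  2.1, -13.5,  -3.3]))
```

Call:
{"op": "play_rows", "data": {"dp": [[0,-5,0],[0,-11,0],[-1,-17,0],[-2,-23,0],[-3,-29,0]], "rotation": [[0,-2,-1],[1,-4,-2],[1,-6,-3],[2,-9,-3],[2,-13.5,-3.3]], "hand": [8.5,8.5,8.5,8.5,8.5]}}

```text
time: 8.52
tcp_pos: [0.4038, -0.2406, 0.2476]
eef_rot: [[-0.765, -0.048, 0.643], [-0.04, 0.999, 0.026], [-0.643, -0.006, -0.766]]
force: [1.6, 0.0, -0.3]
grip_width: 0.0855
gripper_force: 0.0
```

Call:
{"op": "play_rows", "data": {"dp": [[-1,-3,-2],[-2,-4.7,-5],[-2,-4.7,-6],[-2,-4.7,-6],[-2,-4.7,-6]], "rotation": [[0,0,0],[0,0,0],[0,0,0],[0,0,0],[0,0,0]], "hand": [8.5,8.5,8.5,8.5,8.5]}}

```text
time: 9.15
tcp_pos: [0.385, -0.2851, 0.1871]
eef_rot: [[-0.767, -0.049, 0.64], [-0.041, 0.999, 0.028], [-0.641, -0.004, -0.768]]
force: [0.2, 0.2, 0.6]
grip_width: 0.0852
gripper_force: 0.0
```

```bash
python3 - <<'E'
from h import *
grasp(); print(plan((.376,-.298,.092),40,2.5))
T=capture("top"); W=capture("wrist")
hsv=cv2.cvtColor(T["image"],cv2.COLOR_RGB2HSV); m=cv2.inRange(hsv,(13,130,120),(28,255,255))[265:345,170:275]
ys,xs=np.nonzero(m); print("brush px",len(xs),np.round(onz(T,xs.mean()+170,ys.mean()+265,.045),3) if len(xs) else 0)
a=np.hstack([T["image"][140:440,150:470],W["image"][::2,::2][:240].copy() if 0 else cv2.resize(W["image"],(400,300))])
cv2.imwrite("pics/c3.png",a[:,:,::-1]); print(a.shape,[np.round(np.array(proj(W,p))*.625)+[320,0] for p in [(.376-.08,-.301,.102),(.376+.08,-.295,.102)]])
E
```

```text
t 9.15 grasp [ 0.378  -0.2854  0.1955] tilt 39.8 yaw z 2.5 yaw y 2.8 J [-54.7 -31.6 -34.1  63.2  32.6 -50.4] w 0.0852 F [0.2 0.2 0.6] gf 0.0
(array([ -0.2,  -1.3, -10.4]), array([ 0.3, -0.2, -0.3]))
brush px 946 [0.35  0.274 0.045]
(300, 720, 3) [array([498.,  -9.]), array([508., 147.])]
```

View pics/c3.png

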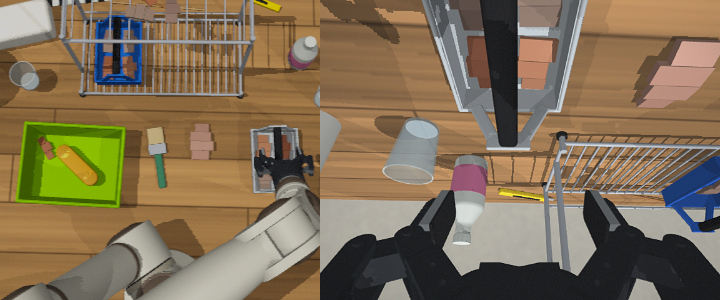

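The brush lies in the basin at (0.350, 0.274). In the wrist view, the bar's far end at (508,145) matches its projection. I'll lower onto the bar.

Call:
{"op": "play_rows", "data": {"dp": [[0,-0.8,-3],[-0.2,-1.3,-6],[-0.3,-1.3,-9],[-0.3,-1.3,-10.4],[-0.3,-1.3,-10.4]], "rotation": [[0,-1,0],[0.2,-3,-0.2],[0.2,-3,-0.2],[0.2,-3,-0.2],[0.2,-3,-0.2]], "hand": [8.5,8.5,8.5,8.5,8.5]}}

```text
time: 9.88
tcp_pos: [0.3815, -0.2982, 0.0813]
eef_rot: [[-0.734, -0.045, 0.678], [-0.034, 0.999, 0.03], [-0.679, -0.001, -0.734]]
force: [0.3, -0.5, 0.1]
grip_width: 0.0849
gripper_force: 0.0
```

Call:
{"op": "play_rows", "data": {"dp": [[0,0,0],[0,0,0],[0,0,0],[0,0,0],[0,0,0]], "rotation": [[0,0,0],[0,0,0],[0,0,0],[0,0,0],[0,0,0]], "hand": [6,4,3,1,1], "force": 90}}

```text
time: 10.5
tcp_pos: [0.3815, -0.2987, 0.0819]
eef_rot: [[-0.733, -0.044, 0.679], [-0.034, 0.999, 0.029], [-0.679, -0.002, -0.734]]
force: [-3.3, 3.0, 6.1]
grip_width: 0.0208
gripper_force: 88.4
```

Call:
{"op": "play_rows", "data": {"dp": [[0,0,0],[0,0,0],[0,0,0],[0,0,0.2],[0,0,0.5]], "rotation": [[0,0,0],[0,0,0],[0,0,0],[0,0,0],[0,0,0]], "hand": [1,1,1,1,1]}}

```text
time: 11.12
tcp_pos: [0.3807, -0.298, 0.085]
eef_rot: [[-0.735, -0.044, 0.677], [-0.032, 0.999, 0.03], [-0.677, 0.0, -0.736]]
force: [-0.4, 0.3, -6.6]
grip_width: 0.021
gripper_force: 88.1
```

```bash
python3 - <<'E'
from h import *
grasp()
E
```

```text
t 11.12 grasp [ 0.3732 -0.2983  0.0931] tilt 42.6 yaw z 2.5 yaw y 2.5 J [-57.8 -29.5 -45.2  49.8  36.  -52.2] w 0.021 F [-0.4  0.3 -6.6] gf 88.05299162864685
```

Call:
{"op": "play_rows", "data": {"dp": [[0,0,0.7],[0,0,2],[0,0,4],[0,0,6],[0,0,7]], "rotation": [[0,0,0],[0,0,0],[0,0,0],[0,0,0],[0,0,0]], "hand": [1,1,1,1,1]}}

```text
time: 11.75
tcp_pos: [0.3815, -0.299, 0.1584]
eef_rot: [[-0.733, -0.044, 0.679], [-0.035, 0.999, 0.028], [-0.68, -0.003, -0.733]]
force: [0.3, -0.5, -5.2]
grip_width: 0.0209
gripper_force: 88.3
```

Call:
{"op": "play_rows", "data": {"dp": [[0.5,0.5,0.2],[1.5,2,0.4],[3,4.5,0.4],[4.5,7.5,0.4],[6,10.5,0.4]], "rotation": [[0,0,0],[0,0,-0.5],[0,0,-1],[0,0,-1.5],[0,0,-2]], "hand": [1,1,1,1,1]}}

```text
time: 12.38
tcp_pos: [0.4414, -0.1921, 0.1592]
eef_rot: [[-0.735, -0.009, 0.678], [-0.006, 1.0, 0.006], [-0.678, -0.0, -0.735]]
force: [0.9, -0.5, -6.3]
grip_width: 0.0212
gripper_force: 88.5
```

```bash
python3 - <<'E'
from h import *
grasp(); print(plan((.50,-.08,.165),42.6,.6)); print(plan((.679,-.08,.160),42.6,.6)); print(plan((.679,-.08,.118),42.6,.6))
S=capture("scene"); W=capture("wrist")
a=np.hstack([cv2.resize(S["image"][240:440,200:440],(360,300)),cv2.resize(W["image"],(400,300))])
cv2.imwrite("pics/c4.png",a[:,:,::-1])
E
```

```text
t 12.38 grasp [ 0.4339 -0.1922  0.1673] tilt 42.7 yaw z 0.5 yaw y 0.5 J [-37.4 -42.9 -45.6  51.2  24.6 -29.8] w 0.0212 F [ 0.9 -0.5 -6.3] gf 88.51502895355225
(array([ 6.6, 11.2, -0.2]), array([0. , 0.1, 0.1]))
(array([24.5, 11.2, -0.7]), array([0. , 0.1, 0.1]))
(array([24.5, 11.2, -4.9]), array([0. , 0.1, 0.1]))
```

View pics/c4.png

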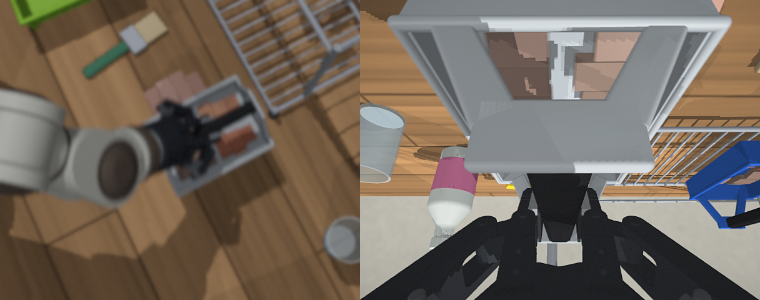

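The carrier hangs level with all its sherds inside. I'll move in front of the bay next.

Call:
{"op": "play_rows", "data": {"dp": [[1.2,1,0],[3,3.5,0],[4.8,6.5,-0.2],[6.3,9.5,-0.5],[7.5,11.2,-1.2]], "rotation": [[0,0,0],[0,0,0],[0,0,0],[0,0,0],[0,0,0]], "hand": [1,1,1,1,1]}}

```text
time: 13.1
tcp_pos: [0.5164, -0.0799, 0.1475]
eef_rot: [[-0.735, -0.011, 0.678], [-0.009, 1.0, 0.007], [-0.678, -0.001, -0.735]]
force: [0.4, -0.4, -5.0]
grip_width: 0.0209
gripper_force: 89.6
```

Call:
{"op": "play_rows", "data": {"dp": [[1.5,0,-0.7],[4,0,-1.4],[7,0,-1.8],[9,0,-1.8],[10,0,-1.8]], "rotation": [[0,0,0],[0,0,0],[0,0,0],[0,0,0],[0,0,0]], "hand": [1,1,1,1,1]}}

```text
time: 13.72
tcp_pos: [0.6164, -0.0813, 0.1287]
eef_rot: [[-0.736, -0.01, 0.677], [-0.008, 1.0, 0.006], [-0.677, -0.001, -0.736]]
force: [0.8, 0.4, -5.5]
grip_width: 0.0207
gripper_force: 89.8
```

```bash
python3 - <<'E'
from h import *
grasp(); print(plan((.679,-.08,.135),42.6,.6)); print(plan((.679,-.08,.118),42.6,.6))
S=capture("scene"); W=capture("wrist")
a=np.hstack([cv2.resize(S["image"][130:330,260:500],(360,300)),cv2.resize(W["image"],(400,300))])
cv2.imwrite("pics/c5.png",a[:,:,::-1])
E
```

```text
t 13.72 grasp [ 0.6089 -0.0814  0.1368] tilt 42.6 yaw z 0.5 yaw y 0.6 J [-11.  -23.8 -39.4  32.4   7.8  -8.6] w 0.0207 F [ 0.8  0.4 -5.5] gf 89.77783441543579
(array([ 7. ,  0.1, -0.2]), array([0., 0., 0.]))
(array([ 7. ,  0.1, -1.9]), array([0., 0., 0.]))
```

View pics/c5.png

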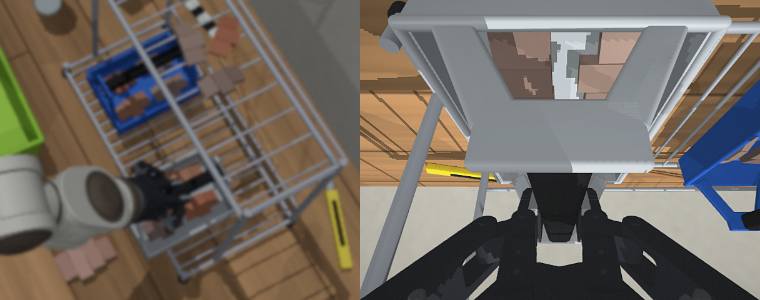

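The carrier is entering the right bay, square and clear of the blue one. I'll carry on in.

Call:
{"op": "play_rows", "data": {"dp": [[1,0,0],[3,0,0],[5,0.1,0],[6.5,0.1,0],[7,0.1,0]], "rotation": [[0,0,0],[0,0,0],[0,0,0],[0,0,0],[0,0,0]], "hand": [1,1,1,1,1]}}

```text
time: 14.45
tcp_pos: [0.6867, -0.0806, 0.1304]
eef_rot: [[-0.734, -0.009, 0.679], [-0.008, 1.0, 0.005], [-0.679, -0.001, -0.734]]
force: [-1.0, -0.9, -3.6]
grip_width: 0.0207
gripper_force: 89.6
```

Call:
{"op": "play_rows", "data": {"dp": [[0,0,-0.3],[0,0,-0.7],[0,0,-1.1],[0,0,-1.4],[0,0,-1.6]], "rotation": [[0,0,0],[0,0,0],[0,0,0],[0,0,0],[0,0,0]], "hand": [1,1,1,1,1]}}

```text
time: 15.08
tcp_pos: [0.6861, -0.0806, 0.1141]
eef_rot: [[-0.734, -0.009, 0.679], [-0.008, 1.0, 0.005], [-0.679, -0.001, -0.734]]
force: [-0.5, -0.2, -5.1]
grip_width: 0.0207
gripper_force: 89.6
```

```bash
python3 - <<'E'
from h import *
grasp()
E
```

```text
t 15.07 grasp [ 0.6787 -0.0806  0.1221] tilt 42.7 yaw z 0.4 yaw y 0.5 J [ -9.4 -12.6 -32.9  27.4   6.6  -7.4] w 0.0207 F [-0.5 -0.2 -5.1] gf 89.60668802261353
```

Not touching yet, so I'll lower in small steps.

Call:
{"op": "play_rows", "data": {"dp": [[0,0,-0.2],[0,0,-0.4],[0,0,-0.5],[0,0,-0.5],[0,0,-0.5]], "rotation": [[0,0,0],[0,0,0],[0,0,0],[0,0,0],[0,0,0]], "hand": [1,1,1,1,1]}}

```text
time: 15.7
tcp_pos: [0.6863, -0.0806, 0.1095]
eef_rot: [[-0.734, -0.009, 0.679], [-0.008, 1.0, 0.005], [-0.679, -0.002, -0.734]]
force: [0.3, 0.1, -4.4]
grip_width: 0.0208
gripper_force: 89.6
```

Call:
{"op": "play_rows", "data": {"dp": [[0,0,-0.1],[0,0,-0.1],[0,0,-0.2],[0,0,-0.2],[0,0,-0.2]], "rotation": [[0,0,0],[0,0,0],[0,0,0],[0,0,0],[0,0,0]], "hand": [1,1,1,1,1]}}

```text
time: 16.32
tcp_pos: [0.6863, -0.0806, 0.1073]
eef_rot: [[-0.734, -0.009, 0.679], [-0.008, 1.0, 0.005], [-0.679, -0.002, -0.734]]
force: [-0.2, -0.3, -4.6]
grip_width: 0.0208
gripper_force: 89.7
```

Call:
{"op": "play_rows", "data": {"dp": [[0,0,-0.1],[0,0,-0.1],[0,0,-0.2],[0,0,-0.2],[0,0,-0.2]], "rotation": [[0,0,0],[0,0,0],[0,0,0],[0,0,0],[0,0,0]], "hand": [1,1,1,1,1]}}

```text
time: 16.95
tcp_pos: [0.687, -0.0807, 0.107]
eef_rot: [[-0.732, -0.009, 0.681], [-0.008, 1.0, 0.005], [-0.681, -0.002, -0.732]]
force: [-3.6, 0.2, 5.9]
grip_width: 0.021
gripper_force: 91.2
```

It is down on the deck. I'll release and retreat along the slant; the fingers straddle the bar and the hand backs off.

Call:
{"op": "play_rows", "data": {"dp": [[0,0,0.1],[0,0,0.1],[0,0,0.1],[0,0,0.1],[0,0,0.1]], "rotation": [[0,0,0],[0,0,0],[0,0,0],[0,0,0],[0,0,0]], "hand": [1.8,2.6,4,6,7], "force": 20}}

```text
time: 17.58
tcp_pos: [0.6863, -0.0806, 0.1063]
eef_rot: [[-0.734, -0.009, 0.679], [-0.008, 1.0, 0.005], [-0.679, -0.001, -0.734]]
force: [0.7, -0.2, 0.9]
grip_width: 0.0698
gripper_force: 0.0
```

Call:
{"op": "play_rows", "data": {"dp": [[0,0,0.1],[-1.5,0,2],[-4,0,4.6],[-7,0,7.8],[-11,0,11]], "rotation": [[0,0,0],[0,0,0],[0,0,0],[0,0,0],[0,0,0]], "hand": [7,7,7,7,7]}}

```text
time: 18.2
tcp_pos: [0.5754, -0.0804, 0.2173]
eef_rot: [[-0.734, -0.01, 0.679], [-0.008, 1.0, 0.005], [-0.679, -0.002, -0.734]]
force: [-0.0, 0.1, -0.4]
grip_width: 0.0698
gripper_force: 0.0
```

Call:
{"op": "play_rows", "data": {"dp": [[-4,0,3],[-8,0,4],[-10,0,4],[-10,0,4],[-10,0,4]], "rotation": [[0,0,0],[0,0,0],[0,0,0],[0,0,0],[0,0,0]], "hand": [7,7,7,7,7]}}

```text
time: 18.82
tcp_pos: [0.4768, -0.0806, 0.2564]
eef_rot: [[-0.734, -0.009, 0.679], [-0.008, 1.0, 0.005], [-0.679, -0.002, -0.734]]
force: [0.1, -0.0, -1.3]
grip_width: 0.0702
gripper_force: 0.0
```

```bash
python3 - <<'E'
from h import *
grasp()
T=capture("top"); S=capture("scene")
a=np.hstack([cv2.resize(T["image"][110:360,160:480],(448,350)),cv2.resize(S["image"][80:330,250:500],(350,350))])
cv2.imwrite("pics/c6.png",a[:,:,::-1])
for n,p in(("barF",(.682-.085,-.08,.127)),("barR",(.682+.085,-.08,.127))):
    u,v=proj(T,p);print(n,(u-160)*1.4,(v-110)*1.4); u,v=proj(S,p);print("S",(u-250)*1.4+448,(v-80)*1.4)
E
```

```text
t 18.82 grasp [ 0.4693 -0.0807  0.2644] tilt 42.8 yaw z 0.4 yaw y 0.5 J [-15.9 -46.1 -37.2  57.3  11.  -12.3] w 0.0702 F [ 0.1 -0.  -1.3] gf 0.0
barF 267.64303684984424 146.99506765228494
S 620.7974998185744 253.4294781082339
barR 269.0671543270742 66.25168431604389
S 699.9769142509252 214.17895857826574
```

View pics/c6.png

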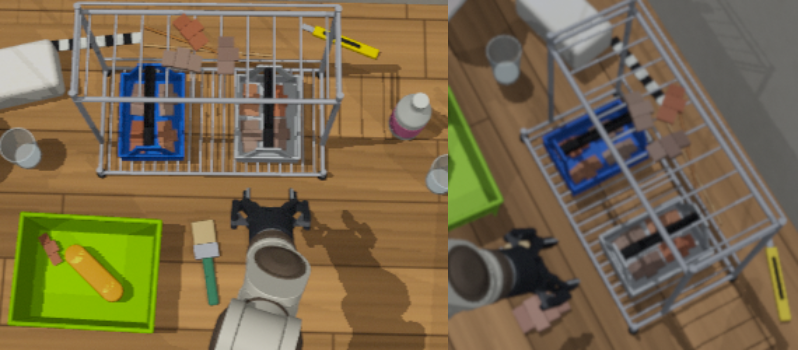

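The grey carrier stands square beside the blue one, its bar at (268,66) to (268,147) as predicted. All four sherds are inside, the brush is in the basin, and the hand is clear.

```bash
python3 -c "
from station import finish_job; print(finish_job())"
```

```text
the job is handed in; nothing more can be done
None
```

I handed the job in at about 19 s; the last pictures show the brush lying in the basin and the grey carrier, with all four sherds, standing square in the right bay, but the hand-in returned no verdict.

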